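Screw the cover back on the work light and switch it on

ROBOT

A 6-joint arm with a two-finger parallel gripper is mounted at the origin on a cart in front of the work surface, level with it; the furniture and walls round the work are solid. World frame = base frame: x ahead of the robot, y to its left, z up, the work surface at z = 0. Lengths are in m, angles in rad, forces in N, time in s.
With the tool pointing down it reaches from about 0.35 to 0.775 m from the base axis. Payload 7.3 kg.
Tool frame: the origin (TCP) lies at the very end of the fingers, on their centre line; the grasp point (between the pads) lies 19 mm behind it; z points along the fingers, y is the direction in which the jaws open and shut (so a half turn about z gives the same grasp; the last joint's range is limited). The gripper opens to 92 mm and grips with 3 to 60 N. Pads are 19 mm wide; open, the fingers measure 130 mm over their backs; the gripper's body (75 mm by 190 mm) begins 47 mm behind the grasp point.
Start: joints at [1.014, 0.342, 1.524, -0, 1.275, -0.146], TCP at [0.21, 0.481, 0.227] pointing down, gripper open.
Joint ranges: [-2.53, 2.53], [-0.77, 2.02], [0.04, 2.7], [-1, 4.14], [0.28, 2.66], [-3.11, 3.11]. Speed limits (rad/s): [2.57, 2.57, 3.14, 3.14, 3.14, 3.14].

INTERFACE

Orientations are given as [roll, pitch, yaw] about the fixed x, y, z axes, in that order (R = Rz(yaw) Ry(pitch) Rx(roll)).
In Python, from cell import robot gives the robot as it stands.
- The arm moves only by the tool apply_moves, never from a script. Its argument "plan" is a list of rows, each an object of numbers: "tx", "ty", "tz": the shift along the tool's x, y, z in m; "yaw": the turn about the tool's z in rad; "grip": the opening, from -1 (shut) to 1 (fully open), so that 0 is half open. In form: [{"tx": .., "ty": .., "tz": .., "yaw": .., "grip": ..}, ...]. A call has 1 to 8 rows; each row is the pose to reach, as a shift and turn from the pose commanded when the call began, along the tool's axes at that moment; what a row does not reach only later rows make up. A row lasts 1/8 s, in which the tool goes at most 62.5 mm and 10.7 degrees, less where a joint would pass 70% of its speed; a pose out of reach is approached as far as the arm can. A call with a gripper value outside its range is refused whole. The fingers move at their own pace and stop on an object; "force" is the grip in N (left out, the last holds). Time passes only in rows, so rows that repeat a pose let the fingers close. It gives the time, the measured TCP pose, the force and the opening at its end, in the units of the state.
- robot.observe(): the state, without advancing time (a new reading comes with each control period).
- robot.read_camera(name): name is "side" or "top"; returns (picture, depth): 384x512x3 uint8, red, green, blue; 384x512 float32, m along the optical axis (not along the pixel's ray), 0 where there is no reading.
- robot.get_calibration(name): a dict with "camera_matrix" (3x3 intrinsics, pixels), "R" (3x3) and "t" (3): a world point X has camera coordinates R X + t. Camera axes: x right, y down, z forward; pixel columns grow to the right and rows downward; lengths in m; the calibration is good to about 2 mm. A picture is of the moment at which its call begins. get_calibration takes no time and is no camera call.
- robot.hand_in(): hands the job in, once; it reports no verdict.
Trained networks look in the newest picture that a camera, given by its name, has taken for a name from the list of things; names that differ only in an ending like _2 or _b are one class to them, and where a whole thing is asked for, a point or a joint stands for the part that bears it (a point fixed in the world has none). Each returns a list of dicts, best first, with "confidence" (0 to 1); they miss things now and then, are a little off and sometimes report something else, mostly with a low value. They report only what shows in the picture. A call takes as long as a camera call. They do not tell look-alikes from the thing itself.
- robot.outline_of(label, camera): "region" (384x512 bool, what is visible of it) and "pixel" ([row, column] in pixels, amid what is visible of it).
- robot.tip_of(label, camera): "pixel" ([row, column] in pixels: a listed point, or the origin of a listed thing).
The state is a dict: "time": time; "qpos": joint angles; "qvel": joint speeds; "joint_efforts": joint torques, N m; "tool_pos": TCP position; "tool_rot": TCP orientation; "contact_force": force on the tool from outside, world axes, zero at the start; "torque": the same for the moment, N m; "opening": finger opening in m.
Only numpy, scipy, OpenCV 4.12 (cv2) and the standard library are available. Lean on these libraries where they do the work, as an engineer would, in place of code of your own. Each camera call takes 0.05 s, during which the arm holds its last target.

TASK

Put the opal cover back on the neck of the yellow work light: turn it back until it drops into its thread, then screw it forward until it is fully home. Let go of it and then rock the light's switch over to on. Leave the other things on the bench where they are.

Things in the scene. Friction and masses are not known exactly. Their poses are not given: they have to be found in the camera images.
- lamp: Yellow battery work light with black rubber foot, 96 x 194 x 42 mm (x, y, z), heavy, does not move. Origin: centre of its underside, on the worktop; z up, long side along its y. Its flat top is 42 mm up. At its +y end stands a round threaded metal neck, at its -y end a black rocker switch.
- neck_top (a point): Centre of the top face of the light's upright metal neck, 67 mm above the worktop and 55 mm from the lamp's origin towards its +y; axes as the lamp's. The neck is 36 mm across, 46 mm over its thread, with a 2.5 mm bevel round its top.
- cover_mid (a point): Centre (half-way up, on the axis) of the opal white round cover with ribbed black collar: 55 mm across, 71 mm tall, about 90 g; z up. It stands mouth down on the worktop, domed top up. Grip it across the smooth white sides, at this height or up to 15 mm above it. Turning it in the thread takes up to about 0.4 N m.
- rocker (a joint): Angle of the rocker switch, rad: 0 = off (the end with the green dot stands up), 0.4 = on (that end is down). A spring snaps it to the nearer end either side of 0.2 and holds it there.
- rocker_on (a point): Green dot on top of the black rocker (24 x 38 mm, long side along the lamp's y), at the end away from the neck, 12.5 mm from the pivot, about 56 mm above the worktop when off: press it straight down. About 4 N and half of its 5 mm travel tip it over.
- mug: Navy mug, bystander, 62 mm tall; origin at the centre of its underside.
- tape: Roll of brown packing tape lying flat, bystander, 79 mm across, 37 mm tall; origin at the centre of its underside.
- stapler: Red stapler, bystander, 120 x 32 x 44 mm; origin at the centre of its underside.
- tickets: White pad of tickets, bystander, 60 x 85 x 19 mm; origin at the centre of its underside.
- neck_foot (a point): Foot of the neck on its axis, 42 mm above the worktop. Thread: three equal right-handed ramps, tops 18 mm above this point, with 36 degree gaps between them to let the cover's lugs down. A stop rib at each ramp's low end stands 4.5 mm above the ramp, so a cover lying on the ramps cannot be turned forward into the thread. Springy black rubber seal round the foot, 59 mm across, 6 mm high.
- cover_lip (a point): Centre of the collar's lower edge, 35.5 mm below cover_mid. The collar is open below, 24 mm deep, 49 mm bore, with three inward lugs, 7 mm wide, 7 mm above the edge (tips on a 39 mm circle): 1.5 mm play round the neck. Set on the neck it mostly rests with its lugs on ramps or ribs, this point 13 to 18 mm above neck_foot.
- seal (a joint): How far the rubber seal is squeezed, m (0 free, about 0.003 with the cover home). Turned back (anticlockwise from above) up to 100 degrees the cover drops, lying loose on the seal: cover_lip 6 mm above neck_foot; farther back is a stop. Then turned forward (clockwise) 65 to 95 degrees the thread draws it down to a firm stop, cover_lip 3 mm above neck_foot, and holds it when let go.
Not all that is in view belongs to the job. What is shaped like the part that bears cover_mid but green or orange is not meant.

How it is judged:
By the outcome, as a careful person would: the job done as asked, in the order asked, and still so for the second after the job is handed in, with the robot touching nothing.
It also fails if it takes over 72 s, if anything falls off the work surface, if the arm or the gripper's body presses on something with over 40 N, if the wrist force passes 120 N, or if a joint passes its speed limit or range.

## Working session

There is one attempt and no reset: what is moved stays moved. The work goes in short steps, Python scripts to look and compute and a tool call to move; the robot and the scene stay as the last step left them, time stands still between calls to the robot, and variables do not carry over. Pictures are saved under pics/ and viewed, and the job is handed in when it is done.

Besides the shell and the picture viewer there is one more tool, called after "Call:" as a command line: name --argument value ..., lists and objects as JSON in quotes. apply_moves: Moves the arm, as the interface text tells. Its arguments: {"type":"object","properties":{"plan":{"type":"array","items":{"type":"object","properties":{"tx":{"type":"number"},"ty":{"type":"number"},"tz":{"type":"number"},"yaw":{"type":"number"},"grip":{"type":"number"}}}},"force":{"type":"number"}},"required":["plan"]}

```bash
mkdir -p pics; ls
python3 - <<'E'
from cell import robot
import cv2
print(robot.observe())
for n in ["side","top"]:
    p,d=robot.read_camera(n)
    cv2.imwrite(f"pics/{n}0.png",p[:,:,::-1])
    import numpy as np
    np.save(f"pics/{n}0d.npy",d)
    c=robot.get_calibration(n); print(n,c)
E
```

```text
pics
{'time': 0.0, 'qpos': array([ 1.01401170e+00,  3.42696001e-01,  1.52500663e+00,  3.64559211e-05,
        1.27537310e+00, -1.46003852e-01]), 'qvel': array([ 0.0005423 , -0.00046848,  0.00053742, -0.00037296, -0.00037174,
        0.00141737]), 'joint_efforts': array([-6.49117883e-04, -4.31246638e+01, -2.44216383e+01,  7.16448203e-02,
        5.60732873e-02, -1.50401779e-04]), 'tool_pos': array([0.20940695, 0.48100011, 0.22606245]), 'tool_rot': array([-3.14013042e+00, -2.50256711e-04,  2.73080106e+00]), 'contact_force': array([ 0.88664285,  0.78013047, -0.04286974]), 'torque': array([-0.01599542,  0.00012753, -0.01598762]), 'opening': 0.0915110218127294}
side {'camera_matrix': array([[449.19367883,   0.        , 250.37027524],
       [  0.        , 449.19367883, 186.81476787],
       [  0.        ,   0.        ,   1.        ]]), 'R': array([[ 0.99354586, -0.11288188,  0.01114928],
       [-0.04189277, -0.45650491, -0.88873408],
       [ 0.10541168,  0.88253099, -0.4582875 ]]), 't': array([-0.44985249,  0.08801011,  1.57213765])}
top {'camera_matrix': array([[359.62094992,   0.        , 254.74231836],
       [  0.        , 359.62094992, 192.58507686],
       [  0.        ,   0.        ,   1.        ]]), 'R': array([[-0.00690638, -0.99968536, -0.02411404],
       [-0.9927982 ,  0.00973898, -0.11940224],
       [ 0.11959952,  0.02311574, -0.99255308]]), 't': array([0.0039747 , 0.45684822, 1.24541939])}
```

View pics/side0.png

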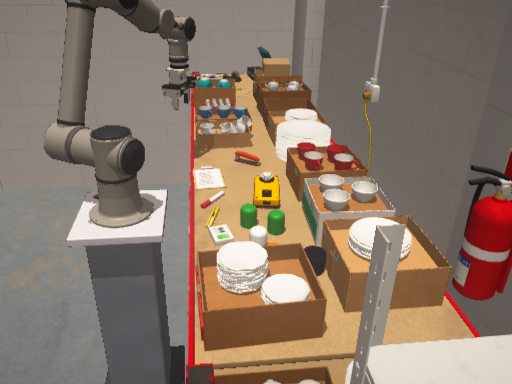

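View pics/top0.png

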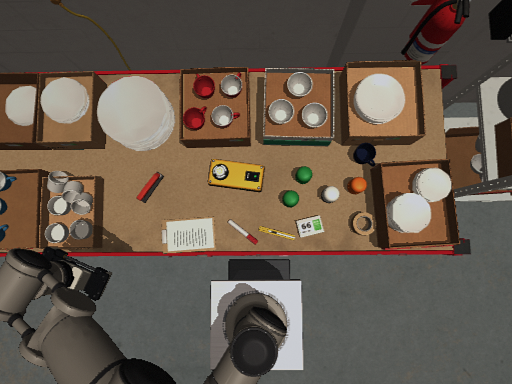

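```bash
cat > h.py <<'E'
import numpy as np,cv2
from cell import robot
C={n:robot.get_calibration(n) for n in("side","top")}
def world(n,r,c,d):
    k=C[n];K=k["camera_matrix"]
    p=np.linalg.inv(K)@np.array([c,r,1.])*d
    return k["R"].T@(p-k["t"])
def cloud(n,D):
    k=C[n];K=k["camera_matrix"];v,u=np.mgrid[:D.shape[0],:D.shape[1]]
    p=np.stack([(u-K[0,2])/K[0,0],(v-K[1,2])/K[1,1],np.ones_like(D)],-1)*D[...,None]
    return (p-k["t"])@k["R"]
def proj(n,X):
    k=C[n];p=k["camera_matrix"]@(k["R"]@np.array(X)+k["t"]);return p[1]/p[2],p[0]/p[2]
def tri(ps,):
    A=[];b=[]
    for n,(r,c) in ps.items():
        k=C[n];d=k["R"].T@np.linalg.inv(k["camera_matrix"])@np.array([c,r,1.]);d/=np.linalg.norm(d)
        o=-k["R"].T@k["t"];M=np.eye(3)-np.outer(d,d);A.append(M);b.append(M@o)
    x=np.linalg.lstsq(np.vstack(A),np.hstack(b),rcond=None)[0]
    return x,[np.linalg.norm(Ai@x-bi) for Ai,bi in zip(A,b)]
E
python3 - <<'E'
from h import *
for n in("side","top"):
    robot.read_camera(n)
res={}
for l in ["cover_mid","cover_lip","neck_top","neck_foot","rocker_on","lamp","mug","tape","stapler","tickets"]:
  for n in("side","top"):
    try:
        t=robot.tip_of(l,n)
        res[l,n]=t
        print(l,n,[(np.round(x["pixel"],1).tolist(),round(x["confidence"],2)) for x in t[:4]])
    except Exception as e: print(l,n,e)
for l in ["neck_top","rocker_on","lamp"]:
    try:
        x=tri({n:res[l,n][0]["pixel"] for n in("side","top")});print(l,x)
    except Exception as e: print(e)
p=cv2.imread("pics/top0.png");s=cv2.imread("pics/side0.png")
a=cv2.resize(p[145:250,195:395],None,fx=3.9,fy=3.9,interpolation=cv2.INTER_CUBIC)
cv2.imwrite("pics/tc.png",a)
a=cv2.resize(s[150:290,190:340],None,fx=4,fy=4,interpolation=cv2.INTER_CUBIC)
cv2.imwrite("pics/sc.png",a)
W=cloud("top",np.load("pics/top0d.npy"))
np.set_printoptions(precision=4,suppress=True)
for rc in [(194,331),(174,303),(198,290),(185,358),(172,218),(176,258),(220,375),(200,377),(165,377),(150,358),(120,300),(152,300),(222,362),(205,362),(186,215)]: print(rc,W[rc])
E
```

```text
cover_mid side [([213.1, 250.9], 0.82), ([218.4, 275.4], 0.73), ([255.5, 273.1], 0.61), ([236.8, 257.4], 0.52)]
cover_mid top [([198.1, 290.0], 0.76), ([189.8, 328.6], 0.71), ([185.3, 354.6], 0.57)]
cover_lip side [([230.3, 276.0], 0.73), ([225.6, 249.5], 0.68), ([247.7, 259.7], 0.67)]
cover_lip top [([196.9, 328.9], 0.81), ([172.6, 302.2], 0.67), ([199.0, 287.5], 0.64), ([187.7, 354.6], 0.55)]
neck_top side [([171.0, 265.1], 0.9)]
neck_top top []
neck_foot side [([181.9, 265.3], 0.68)]
neck_foot top [([171.7, 220.1], 0.92), ([226.8, 310.0], 0.34)]
rocker_on side [([194.0, 264.3], 0.47)]
rocker_on top [([176.9, 255.6], 0.65)]
lamp side [([197.0, 265.8], 0.88), ([191.7, 267.4], 0.73)]
lamp top []
mug side [([271.2, 311.8], 0.72)]
mug top [([158.3, 364.2], 0.81)]
tape side []
tape top [([221.2, 362.1], 0.75), ([172.9, 220.6], 0.73)]
stapler side [([160.1, 245.5], 0.47)]
stapler top [([188.3, 151.1], 0.68), ([220.3, 362.8], 0.66)]
tickets side [([234.5, 220.3], 0.75)]
tickets top [([194.2, 328.4], 0.69), ([229.1, 310.5], 0.61)]
list index out of range
rocker_on (array([ 0.50560632, -0.00348188,  0.04885488]), [np.float64(0.003856761904645131), np.float64(0.003856761904644526)])
list index out of range
(194, 331) [ 0.4444 -0.2603  0.0697]
(174, 303) [ 0.5139 -0.1666  0.0723]
(198, 290) [ 0.4319 -0.1208  0.0708]
(185, 358) [ 0.4742 -0.3524  0.071 ]
(172, 218) [0.5253 0.1261 0.0659]
(176, 258) [ 0.5129 -0.0121  0.0472]
(220, 375) [ 0.3575 -0.4237  0.0078]
(200, 377) [ 0.4245 -0.4213  0.0483]
(165, 377) [ 0.539  -0.4139  0.0894]
(150, 358) [ 0.6108 -0.3744  0.008 ]
(120, 300) [ 0.6968 -0.1579  0.0969]
(152, 300) [ 0.6077 -0.1656  0.001 ]
(222, 362) [ 0.3511 -0.3799  0.0003]
(205, 362) [ 0.4113 -0.381   0.0054]
(186, 215) [ 0.4863  0.1457 -0.0042]
```

View pics/tc.png

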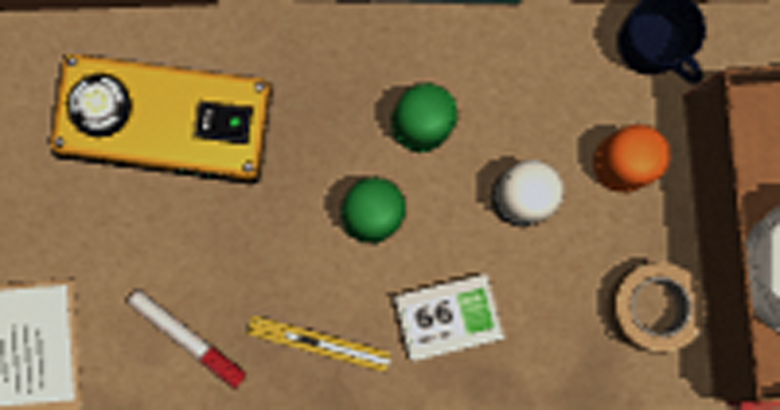

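View pics/sc.png

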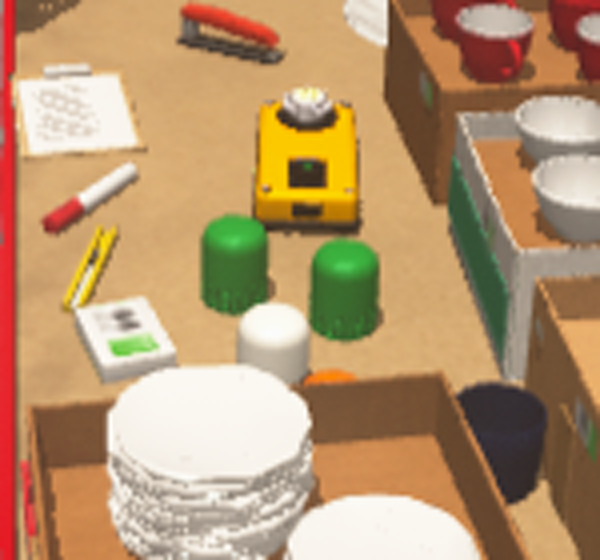

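```bash
cat > m.py <<'E'
from h import *
from scipy.optimize import least_squares
np.set_printoptions(precision=4,suppress=True)
Ws={};P={}
for n in("top","side"):
    p,d=robot.read_camera(n);P[n]=p.astype(int);W=cloud(n,d);W[d==0]=np.nan;Ws[n]=W
    k=C[n];print(n,"cam at",-k["R"].T@k["t"])
def fit(pts,R,x0):
    f=lambda q:np.hypot(pts[:,0]-q[0],pts[:,1]-q[1])-R
    s=least_squares(f,x0,loss="soft_l1",f_scale=0.002);return s.x,np.median(abs(f(s.x)))
for nm,x0,lo,hi,R in [("white",(0.444,-0.26),.028,.05,.0275)]:
    al=[]
    for n in Ws:
        W=Ws[n];m=(np.hypot(W[...,0]-x0[0],W[...,1]-x0[1])<.045)&(W[...,2]>lo)&(W[...,2]<hi)
        q=W[m];al.append(q);print(nm,n,len(q),fit(q,R,x0) if len(q)>5 else "")
        m=(np.hypot(W[...,0]-x0[0],W[...,1]-x0[1])<.04)&(W[...,2]>.069)
        print(" top pts",m.sum(),W[m].mean(0), W[...,2][m].max())
        hi_=W[(np.hypot(W[...,0]-x0[0],W[...,1]-x0[1])<.04)&(W[...,2]>.02)]
        print(" ext",hi_.min(0),hi_.max(0))
    print(fit(np.vstack(al),R,x0))
# lamp
for n in Ws:
    W=Ws[n];p=P[n]
    y=(p[...,0]>120)&(p[...,2]<60)&(p[...,1]>90)&(abs(W[...,2]-.042)<.006)&(abs(W[...,0]-.51)<.08)&(abs(W[...,1]-.06)<.15)
    q=W[y];print(n,"yellow",y.sum(),"z",np.median(q[:,2]));r=cv2.minAreaRect((q[:,:2]*1000).astype(np.float32));print(r)
    m=(np.hypot(W[...,0]-.525,W[...,1]-.12)<.035)&(abs(W[...,2]-.067)<.005);q=W[m]
    print(" necktop",m.sum(),q.mean(0),q.min(0),q.max(0),cv2.minEnclosingCircle((q[:,:2]*1000).astype(np.float32)))
    g=(p[...,1]>p[...,0]+30)&(p[...,1]>p[...,2]+25)&(np.hypot(W[...,0]-.506,W[...,1]+.005)<.025)
    print(" green",g.sum(),W[g].mean(0))
E
python3 m.py
```

```text
top cam at [ 0.3046 -0.0293  1.2908]
side cam at [ 0.2849 -1.3981  0.8037]
white top 16 (array([ 0.448 , -0.2621]), np.float64(0.00027588249159248013))
 top pts 93 [ 0.4473 -0.2616  0.072 ] 0.07671104927720708
 ext [ 0.4204 -0.2848  0.0222] [ 0.473  -0.2335  0.0767]
white side 82 (array([ 0.4459, -0.2623]), np.float64(0.0009754353816992748))
 top pts 96 [ 0.4448 -0.2668  0.0719] 0.07723986625239691
 ext [ 0.4182 -0.2934  0.0217] [ 0.4726 -0.2412  0.0772]
(array([ 0.4462, -0.2624]), np.float64(0.0008990111334070874))
top yellow 898 z 0.04302826653213872
((522.09375, 66.92155456542969), (187.22384643554688, 89.62335968017578), 81.64424896240234)
 necktop 88 [0.5289 0.122  0.0672] [0.508  0.1017 0.0623] [0.5502 0.1439 0.0718] ((529.9271850585938, 122.25337219238281), 23.116832733154297)
 green 7 [ 0.5123 -0.0014  0.0575]
side yellow 427 z 0.0443185148467512
((518.7398071289062, 61.19916534423828), (194.24917602539062, 91.44558715820312), 82.0848159790039)
 necktop 48 [0.525  0.1141 0.0677] [0.505  0.097  0.0625] [0.5483 0.1365 0.0715] ((526.1270141601562, 117.72343444824219), 22.18691635131836)
 green 2 [ 0.5093 -0.0037  0.0602]
```

```bash
cat >> h.py <<'E'
def go(x,y,z,yaw=None):
    o=robot.observe();p=o["tool_pos"];w=o["tool_rot"][2]
    dx,dy=x-p[0],y-p[1];c,s=np.cos(w),np.sin(w)
    yw=w if yaw is None else yaw
    d=(yw-w+np.pi)%(2*np.pi)-np.pi
    print("tx %.4f ty %.4f tz %.4f yaw %.4f"%(dx*c+dy*s,dx*s-dy*c,p[2]-z,-d),"t",round(o["time"],2))
E
python3 - <<'E'
from h import *
go(.45,.1,.2,1.9);go(.446,-.262,.15,1.04)
W=cloud("top",np.load("pics/top0d.npy"))
for (a,b) in [((.46,.58),(.0,.24)),((.58,.62),(0,.24)),((.62,.66),(0,.24)),((.35,.46),(0,.24)),((.39,.5),(-.45,-.38))]:
    m=(W[...,0]>a[0])&(W[...,0]<a[1])&(W[...,1]>b[0])&(W[...,1]<b[1]);print(a,b,np.percentile(W[...,2][m],[50,90,100]))
E
```

```text
tx -0.3726 ty -0.2536 tz 0.0267 yaw 0.8308 t 1.3
tx -0.5135 ty -0.5871 tz 0.0767 yaw 1.6908 t 1.3
(0.46, 0.58) (0.0, 0.24) [0.03953283 0.05034628 0.0734161 ]
(0.58, 0.62) (0, 0.24) [0.00154755 0.00491599 0.01022076]
(0.62, 0.66) (0, 0.24) [0.08550203 0.1103088  0.1432831 ]
(0.35, 0.46) (0, 0.24) [0.00160498 0.00519369 0.02327468]
(0.39, 0.5) (-0.45, -0.38) [0.04794839 0.11538543 0.1529452 ]
```

Call:
apply_moves --plan '[{"tx": -0.06, "ty": -0.04, "tz": 0.0, "yaw": 0.15, "grip": 1}, {"tx": -0.1, "ty": -0.07, "tz": 0.0, "yaw": 0.3, "grip": 1}, {"tx": -0.15, "ty": -0.1, "tz": 0.0, "yaw": 0.45, "grip": 1}, {"tx": -0.2, "ty": -0.135, "tz": 0.01, "yaw": 0.6, "grip": 1}, {"tx": -0.25, "ty": -0.17, "tz": 0.01, "yaw": 0.75, "grip": 1}, {"tx": -0.3, "ty": -0.205, "tz": 0.02, "yaw": 0.83, "grip": 1}, {"tx": -0.37, "ty": -0.25, "tz": 0.027, "yaw": 0.83, "grip": 1}, {"tx": -0.37, "ty": -0.25, "tz": 0.027, "yaw": 0.83, "grip": 1}]'

```text
time: 2.3
tool_pos: [0.4505, 0.1015, 0.1994]
tool_rot: [3.141, 0.0, 1.897]
contact_force: [0.5, 0.5, -0.2]
opening: 0.092
```

```bash
python3 -c "
from h import *
print(robot.observe()['qpos'],robot.observe()['tool_pos']);go(.446,-.262,.15,1.04)"
```

```text
[ 5.56542893e-02  2.52894820e-01  1.73252141e+00 -4.35533773e-04
  1.15590857e+00 -2.70439228e-01] [0.45049662 0.10148948 0.19943903]
tx -0.3429 ty -0.1208 tz 0.0494 yaw 0.8571 t 2.3
```

Call:
apply_moves --plan '[{"tx": -0.055, "ty": -0.02, "tz": 0.0, "yaw": 0.15, "grip": 1}, {"tx": -0.11, "ty": -0.04, "tz": 0.0, "yaw": 0.3, "grip": 1}, {"tx": -0.165, "ty": -0.06, "tz": 0.01, "yaw": 0.45, "grip": 1}, {"tx": -0.22, "ty": -0.08, "tz": 0.02, "yaw": 0.6, "grip": 1}, {"tx": -0.275, "ty": -0.1, "tz": 0.03, "yaw": 0.75, "grip": 1}, {"tx": -0.343, "ty": -0.121, "tz": 0.05, "yaw": 0.857, "grip": 1}, {"tx": -0.343, "ty": -0.121, "tz": 0.05, "yaw": 0.857, "grip": 1}, {"tx": -0.343, "ty": -0.121, "tz": 0.05, "yaw": 0.857, "grip": 1}]'

```text
time: 3.3
tool_pos: [0.4454, -0.2593, 0.1493]
tool_rot: [-3.14, -0.001, 1.043]
contact_force: [-0.0, 0.6, -0.1]
opening: 0.0915
```

```bash
python3 -c "
from h import *
print(robot.observe()['qpos'],robot.observe()['tool_pos']);go(.446,-.262,.0265,1.04)
for n in ('side','top'):
  p,d=robot.read_camera(n)
  r,c=map(int,proj(n,(.446,-.262,.05)));a=p[max(0,r-60):r+60,c-60:c+60,::-1]
  cv2.imwrite(f'pics/b{n}.png',cv2.resize(a,None,fx=4,fy=4,interpolation=cv2.INTER_CUBIC))
a=np.hstack([cv2.imread(f'pics/b{n}.png') for n in ('side','top')]);cv2.imwrite('pics/b.png',cv2.resize(a,(800,400)))
"
```

```text
[-6.76206802e-01  4.02163740e-01  1.66378322e+00  4.60577742e-04
  1.07688636e+00 -1.48953851e-01] [ 0.44539838 -0.25927061  0.14934518]
tx -0.0021 ty 0.0019 tz 0.1228 yaw 0.0033 t 3.3
```

View pics/b.png

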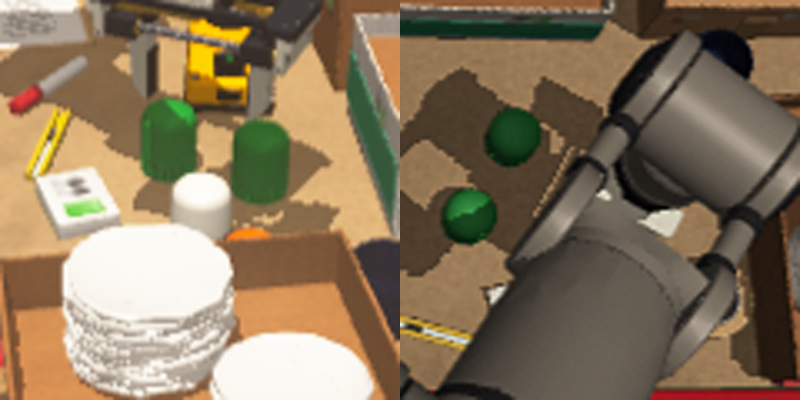

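The gripper straddles the white cover (crop: the white dome is at about (200,200) on the left, with the fingers at columns 145 and 265). The greens and the orange are clear of it. Next I go down and grip.

Call:
apply_moves --plan '[{"tx": -0.002, "ty": 0.002, "tz": 0.04, "yaw": 0, "grip": 1}, {"tx": -0.002, "ty": 0.002, "tz": 0.08, "yaw": 0, "grip": 1}, {"tx": -0.002, "ty": 0.002, "tz": 0.11, "yaw": 0, "grip": 1}, {"tx": -0.002, "ty": 0.002, "tz": 0.122, "yaw": 0, "grip": 1}, {"tx": -0.002, "ty": 0.002, "tz": 0.122, "yaw": 0, "grip": 1}]'

```text
time: 4.03
tool_pos: [0.4467, -0.2612, 0.028]
tool_rot: [-3.141, -0.0, 1.045]
contact_force: [-0.9, -0.1, 0.2]
opening: 0.0916
```

Call:
apply_moves --plan '[{"grip": 0.3}, {"grip": 0.0}, {"grip": -0.3}, {"grip": -0.5}, {"grip": -0.5}, {"grip": -0.5}]' --force 30

```text
schema error: expected keys tx, ty, tz, yaw, grip
```

Call:
apply_moves --plan '[{"tx": 0, "ty": 0, "tz": 0, "yaw": 0, "grip": 0.4}, {"tx": 0, "ty": 0, "tz": 0, "yaw": 0, "grip": 0.1}, {"tx": 0, "ty": 0, "tz": 0, "yaw": 0, "grip": -0.3}, {"tx": 0, "ty": 0, "tz": 0, "yaw": 0, "grip": -0.5}, {"tx": 0, "ty": 0, "tz": 0, "yaw": 0, "grip": -0.5}, {"tx": 0, "ty": 0, "tz": 0, "yaw": 0, "grip": -0.5}]' --force 30

```text
time: 4.78
tool_pos: [0.4466, -0.2622, 0.028]
tool_rot: [3.141, 0.0, 1.044]
contact_force: [-0.6, -0.1, 3.7]
opening: 0.055
```

```bash
python3 -c "
from h import *
W=cloud('top',np.load('pics/top0d.npy'))
for x in np.arange(.6,.68,.01):
    m=(abs(W[...,0]-x-.005)<.005)&(W[...,1]>.0)&(W[...,1]<.24);print(round(x,2),np.percentile(W[...,2][m],[50,90,100]))
go(.446,-.262,.17);go(.44,-.1,.17,1.04);go(.528,.119,.15,1.3)
"
```

```text
0.6 [0.00190338 0.00574478 0.00922947]
0.61 [0.00129672 0.00482326 0.00879179]
0.62 [0.03478983 0.10886022 0.12767229]
0.63 [0.05869732 0.11712672 0.12459284]
0.64 [0.09192714 0.09481668 0.11848616]
0.65 [0.09155891 0.09496129 0.1432831 ]
0.66 [0.0923036  0.13939141 0.15129036]
0.67 [0.09197637 0.13483656 0.15168252]
0.68 [0.0938788  0.12645295 0.15109013]
tx -0.0001 ty -0.0006 tz -0.1420 yaw -0.0000 t 4.78
tx 0.1369 ty -0.0873 tz -0.1420 yaw 0.0038 t 4.78
tx 0.3704 ty -0.1213 tz -0.1220 yaw -0.2562 t 4.78
```

Call:
apply_moves --plan '[{"tx": 0, "ty": 0, "tz": -0.03, "yaw": 0, "grip": -0.5}, {"tx": 0, "ty": 0, "tz": -0.08, "yaw": 0, "grip": -0.5}, {"tx": 0, "ty": 0, "tz": -0.14, "yaw": 0, "grip": -0.5}, {"tx": 0, "ty": 0, "tz": -0.14, "yaw": 0, "grip": -0.5}]'

```text
time: 5.28
tool_pos: [0.4485, -0.2636, 0.1721]
tool_rot: [3.132, 0.001, 1.044]
contact_force: [0.6, -0.1, -0.9]
opening: 0.055
```

```bash
python3 -c "
from h import *
go(.528,.119,.165,1.3)
"
```

```text
tx 0.3707 ty -0.1237 tz 0.0071 yaw -0.2561 t 5.28
```

Call:
apply_moves --plan '[{"tx": 0.045, "ty": -0.015, "tz": 0.0, "yaw": -0.04, "grip": -0.5}, {"tx": 0.1, "ty": -0.033, "tz": 0.0, "yaw": -0.08, "grip": -0.5}, {"tx": 0.155, "ty": -0.051, "tz": 0.0, "yaw": -0.12, "grip": -0.5}, {"tx": 0.21, "ty": -0.07, "tz": 0.0, "yaw": -0.16, "grip": -0.5}, {"tx": 0.265, "ty": -0.088, "tz": 0.0, "yaw": -0.2, "grip": -0.5}, {"tx": 0.32, "ty": -0.107, "tz": 0.0, "yaw": -0.24, "grip": -0.5}, {"tx": 0.371, "ty": -0.124, "tz": 0.0, "yaw": -0.256, "grip": -0.5}, {"tx": 0.371, "ty": -0.124, "tz": 0.0, "yaw": -0.256, "grip": -0.5}]'

```text
time: 6.28
tool_pos: [0.5252, 0.1243, 0.166]
tool_rot: [-3.139, 0.0, 1.305]
contact_force: [0.5, -0.2, -0.9]
opening: 0.0546
```

```bash
cat > look.py <<'E'
import sys
from h import *
t=sys.argv[1]
o=robot.observe();print(o["time"],o["tool_pos"],o["contact_force"],o["torque"],o["qpos"])
im=[]
for n in ('side','top'):
  p,d=robot.read_camera(n);np.save(f"pics/{t}{n}d.npy",d);cv2.imwrite(f"pics/{t}{n}full.png",p[:,:,::-1])
  r,c=map(int,proj(n,(.528,.11,.09)));a=p[r-40:r+40,c-40:c+40,::-1]
  print(n,"origin",r-40,c-40);im.append(cv2.resize(a,(400,400),interpolation=cv2.INTER_CUBIC))
cv2.imwrite(f'pics/{t}.png',np.hstack(im))
E
python3 look.py c1
```

```text
6.275 [0.52518494 0.12427543 0.16603382] [ 0.54475359 -0.21949454 -0.85055034] [-0.14196212  0.07970001  0.04705615] [8.98855339e-02 4.25349713e-01 1.57351250e+00 7.96580531e-04
 1.14494337e+00 3.55457143e-01]
side origin 129 227
top origin 129 181
```

View pics/c1.png

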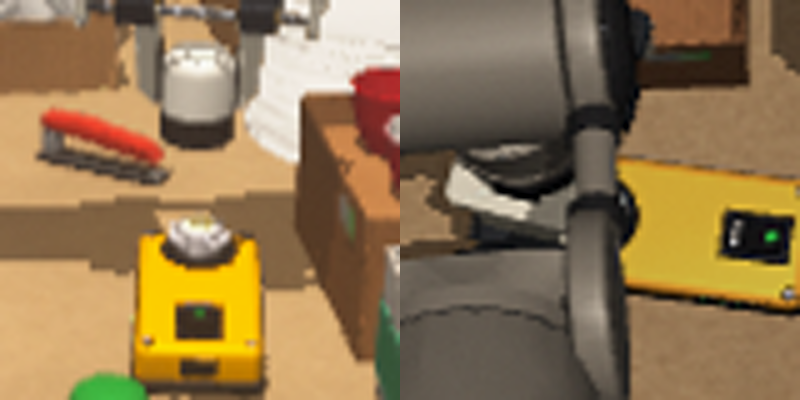

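Run:
```python
from h import *
np.set_printoptions(precision=4,suppress=True)
im=[]
for n in("side","top"):
    p=cv2.imread(f"pics/{n}0.png")
    cs=(.528,.119)
    r,c=map(int,proj(n,(*cs,.06)));a=cv2.resize(p[r-20:r+20,c-20:c+20],(400,400),interpolation=cv2.INTER_CUBIC)
    for x0 in [(.528,.119)]:
      for R,z,col in[(.018,.067,(0,0,255)),(.0295,.048,(255,0,0)),(.0295,.042,(0,255,0))]:
        q=[proj(n,(x0[0]+R*np.cos(t),x0[1]+R*np.sin(t),z)) for t in np.linspace(0,2*np.pi,60)]
        q=np.array([((c_-c+20+.5)*10-.5,(r_-r+20+.5)*10-.5) for r_,c_ in q]).round().astype(np.int32);cv2.polylines(a,[q],True,col,1)
    print(n,r-20,c-20);im.append(a)
cv2.imwrite("pics/nk.png",np.hstack(im))
```

```text
side 155 246
top 151 200
```

View pics/nk.png

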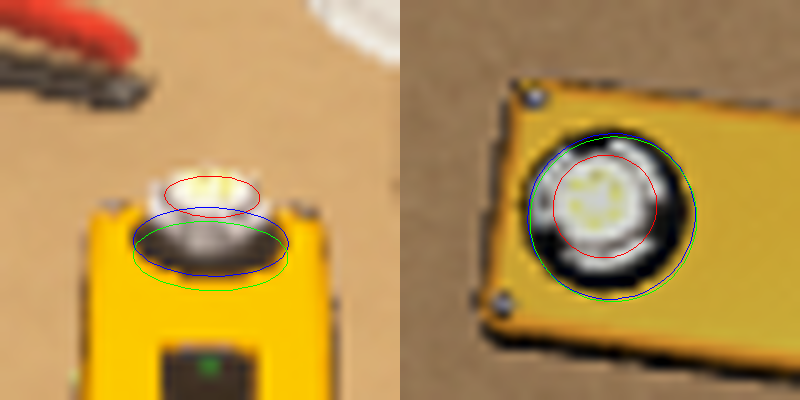

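Run:
```python
from h import *
np.set_printoptions(precision=4,suppress=True)
o=robot.observe();print(o["time"],o["tool_pos"],o["tool_rot"])
x,y,z=o["tool_pos"];z-=.028
robot
n="side";p=cv2.imread("pics/c1sidefull.png")
r,c=map(int,proj(n,(x,y,z+.035)));a=cv2.resize(p[r-20:r+20,c-20:c+20],(600,600),interpolation=cv2.INTER_CUBIC)
for R,zz,col in[(.0275,z,(0,0,255)),(.0275,z+.024,(0,255,0)),(.0275,z+.055,(255,0,0))]:
    q=[proj(n,(x+R*np.cos(t),y+R*np.sin(t),zz)) for t in np.linspace(0,2*np.pi,60)]
    q=np.array([((c_-c+20+.5)*15-.5,(r_-r+20+.5)*15-.5) for r_,c_ in q]).round().astype(np.int32);cv2.polylines(a,[q],True,col,1)
cv2.imwrite("pics/cv.png",a)
W=cloud(n,np.load("pics/c1sided.npy"))
P=p.astype(int)
from scipy.optimize import least_squares
m=(np.hypot(W[...,0]-x,W[...,1]-y)<.04)&(W[...,2]>z+.025)&(W[...,2]<z+.05)&(P.min(-1)>120)
q=W[m];f=lambda s:np.hypot(q[:,0]-s[0],q[:,1]-s[1])-.0275
s=least_squares(f,(x,y),loss="soft_l1",f_scale=.002);print(m.sum(),s.x,np.median(abs(s.fun)))
```

```text
6.375 [0.525  0.1211 0.1663] [-3.1392  0.0013  1.3012]
71 [0.525  0.1244] 0.0020861399106421943
```

View pics/cv.png

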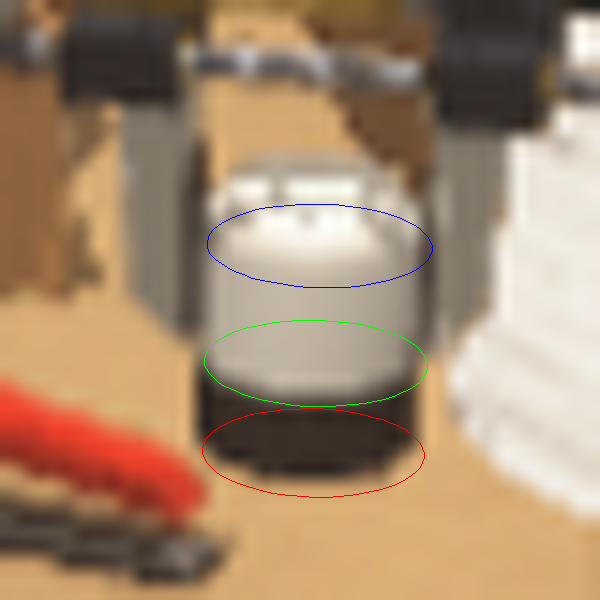

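```bash
python3 -c "
from h import *
go(.5285,.1215,.1,1.3)"
```

```text
tx 0.0013 ty 0.0033 tz 0.0663 yaw 0.0012 t 6.38
```

Call:
apply_moves --plan '[{"tx": 0.001, "ty": 0.0033, "tz": 0.02, "yaw": 0, "grip": -0.5}, {"tx": 0.001, "ty": 0.0033, "tz": 0.045, "yaw": 0, "grip": -0.5}, {"tx": 0.001, "ty": 0.0033, "tz": 0.062, "yaw": 0, "grip": -0.5}, {"tx": 0.001, "ty": 0.0033, "tz": 0.066, "yaw": 0, "grip": -0.5}, {"tx": 0.001, "ty": 0.0033, "tz": 0.066, "yaw": 0, "grip": -0.5}, {"tx": 0.001, "ty": 0.0033, "tz": 0.066, "yaw": 0, "grip": -0.5}]' --force 50

```text
time: 7.12
tool_pos: [0.5298, 0.1207, 0.1025]
tool_rot: [3.14, -0.001, 1.299]
contact_force: [0.3, 0.1, -1.0]
opening: 0.0545
```

```bash
python3 look.py c2; python3 -c "
from h import *
go(.5285,.1215,.1,1.3)"
```

```text
7.125 [0.52978071 0.12069415 0.10248876] [ 0.34791558  0.11091832 -1.00637623] [-0.10823156  0.078747    0.01949826] [8.29168937e-02 5.03810570e-01 1.64257493e+00 7.63695566e-06
 9.93773335e-01 3.54481126e-01]
side origin 129 227
top origin 129 181
tx 0.0002 ty -0.0013 tz 0.0024 yaw -0.0004 t 7.22
```

View pics/c2.png

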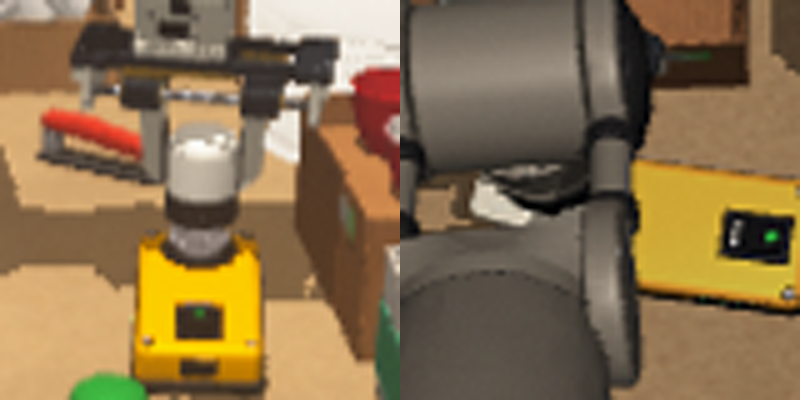

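Call:
apply_moves --plan '[{"tx": 0, "ty": -0.001, "tz": 0.004, "yaw": 0, "grip": -0.5}, {"tx": 0, "ty": -0.001, "tz": 0.008, "yaw": 0, "grip": -0.5}, {"tx": 0, "ty": -0.001, "tz": 0.011, "yaw": 0, "grip": -0.5}, {"tx": 0, "ty": -0.001, "tz": 0.013, "yaw": 0, "grip": -0.5}, {"tx": 0, "ty": -0.001, "tz": 0.013, "yaw": 0, "grip": -0.5}]'

```text
time: 7.85
tool_pos: [0.5282, 0.1213, 0.0885]
tool_rot: [-3.141, 0.0, 1.3]
contact_force: [-0.6, 0.5, -1.7]
opening: 0.0544
```

Call:
apply_moves --plan '[{"tx": 0, "ty": 0, "tz": 0.001, "yaw": 0, "grip": -0.5}, {"tx": 0, "ty": 0, "tz": 0.002, "yaw": 0, "grip": -0.5}, {"tx": 0, "ty": 0, "tz": 0.003, "yaw": 0, "grip": -0.5}, {"tx": 0, "ty": 0, "tz": 0.003, "yaw": 0, "grip": -0.5}]'

```text
time: 8.35
tool_pos: [0.5286, 0.1214, 0.0871]
tool_rot: [3.14, -0.001, 1.3]
contact_force: [-2.8, -0.8, 9.2]
opening: 0.0549
```

Call:
apply_moves --plan '[{"tx": 0, "ty": 0, "tz": 0, "yaw": -0.1, "grip": -0.5}, {"tx": 0, "ty": 0, "tz": 0, "yaw": -0.2, "grip": -0.5}, {"tx": 0, "ty": 0, "tz": 0, "yaw": -0.3, "grip": -0.5}, {"tx": 0, "ty": 0, "tz": 0, "yaw": -0.3, "grip": -0.5}]'

```text
time: 8.85
tool_pos: [0.529, 0.1214, 0.0862]
tool_rot: [3.14, -0.0, 1.599]
contact_force: [0.7, 0.7, 3.1]
opening: 0.0548
```

```bash
python3 look.py c3
```

```text
8.85 [0.52904666 0.12142289 0.08624304] [0.72874938 0.6743997  3.13141392] [-0.03442508 -0.17585759  0.09681168] [8.43359848e-02 5.24216598e-01 1.66090473e+00 1.02212630e-04
 9.54485372e-01 5.59469377e-02]
side origin 129 227
top origin 129 181
```

View pics/c3.png

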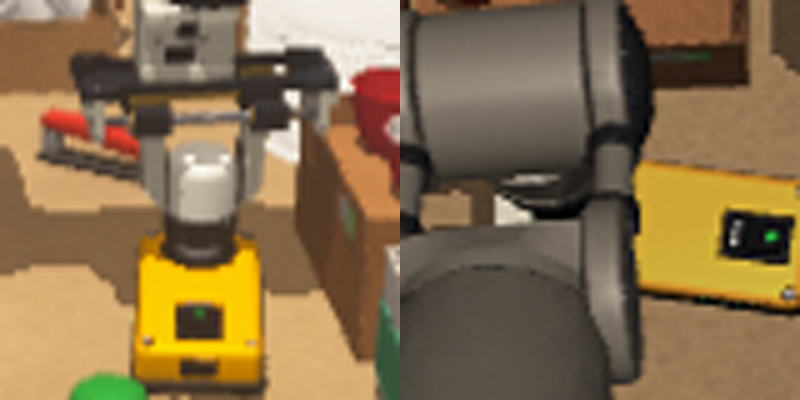

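Call:
apply_moves --plan '[{"tx": 0, "ty": 0, "tz": 0.001, "yaw": 0, "grip": -0.5}, {"tx": 0, "ty": 0, "tz": 0.002, "yaw": 0, "grip": -0.5}, {"tx": 0, "ty": 0, "tz": 0.002, "yaw": 0, "grip": -0.5}]'

```text
time: 9.32
tool_pos: [0.5293, 0.1215, 0.0855]
tool_rot: [3.138, -0.0, 1.599]
contact_force: [-1.2, -0.2, 13.7]
opening: 0.0544
```

Call:
apply_moves --plan '[{"tx": 0, "ty": 0, "tz": -0.0005, "yaw": -0.1, "grip": -0.5}, {"tx": 0, "ty": 0, "tz": -0.0005, "yaw": -0.2, "grip": -0.5}, {"tx": 0, "ty": 0, "tz": -0.0005, "yaw": -0.3, "grip": -0.5}, {"tx": 0, "ty": 0, "tz": -0.0005, "yaw": -0.3, "grip": -0.5}]'

```text
time: 9.82
tool_pos: [0.5278, 0.1213, 0.0837]
tool_rot: [-3.14, -0.0, 1.898]
contact_force: [0.2, 0.3, -1.3]
opening: 0.0549
```

Call:
apply_moves --plan '[{"tx": 0, "ty": 0, "tz": 0.001, "yaw": 0, "grip": -0.5}, {"tx": 0, "ty": 0, "tz": 0.002, "yaw": 0, "grip": -0.5}, {"tx": 0, "ty": 0, "tz": 0.003, "yaw": 0, "grip": -0.5}, {"tx": 0, "ty": 0, "tz": 0.003, "yaw": 0, "grip": -0.5}]'

```text
time: 10.32
tool_pos: [0.5282, 0.1213, 0.0827]
tool_rot: [3.141, 0.0, 1.898]
contact_force: [-5.8, -1.5, 13.2]
opening: 0.0547
```

Call:
apply_moves --plan '[{"tx": 0, "ty": 0, "tz": -0.001, "yaw": -0.1, "grip": -0.5}, {"tx": 0, "ty": 0, "tz": -0.001, "yaw": -0.2, "grip": -0.5}, {"tx": 0, "ty": 0, "tz": -0.001, "yaw": -0.3, "grip": -0.5}, {"tx": 0, "ty": 0, "tz": -0.001, "yaw": -0.4, "grip": -0.5}, {"tx": 0, "ty": 0, "tz": -0.001, "yaw": -0.4, "grip": -0.5}]'

```text
time: 10.95
tool_pos: [0.529, 0.1214, 0.0829]
tool_rot: [3.14, 0.001, 2.298]
contact_force: [0.0, -0.9, 5.3]
opening: 0.0547
```

Call:
apply_moves --plan '[{"tx": 0, "ty": 0, "tz": 0, "yaw": -0.1, "grip": -0.5}, {"tx": 0, "ty": 0, "tz": 0, "yaw": -0.2, "grip": -0.5}, {"tx": 0, "ty": 0, "tz": 0, "yaw": -0.3, "grip": -0.5}, {"tx": 0, "ty": 0, "tz": 0, "yaw": -0.3, "grip": -0.5}]'

```text
time: 11.45
tool_pos: [0.529, 0.1214, 0.0829]
tool_rot: [3.14, 0.001, 2.598]
contact_force: [0.2, 0.3, 5.3]
opening: 0.0546
```

Call:
apply_moves --plan '[{"tx": 0, "ty": 0, "tz": 0, "yaw": -0.1, "grip": -0.5}, {"tx": 0, "ty": 0, "tz": 0, "yaw": -0.2, "grip": -0.5}, {"tx": 0, "ty": 0, "tz": 0, "yaw": -0.3, "grip": -0.5}, {"tx": 0, "ty": 0, "tz": 0, "yaw": -0.3, "grip": -0.5}]'

```text
time: 11.95
tool_pos: [0.5285, 0.1214, 0.0823]
tool_rot: [3.141, 0.0, 2.897]
contact_force: [0.5, 0.5, 2.1]
opening: 0.055
```

```bash
python3 look.py c4
```

```text
11.95 [0.52853572 0.12144783 0.08231146] [0.45993863 0.51154578 2.14609799] [ 0.13228941 -0.08188266  0.06583673] [ 8.43657896e-02  5.29481123e-01  1.66482162e+00  3.03834358e-04
  9.46682732e-01 -1.24152757e+00]
side origin 129 227
top origin 129 181
```

View pics/c4.png

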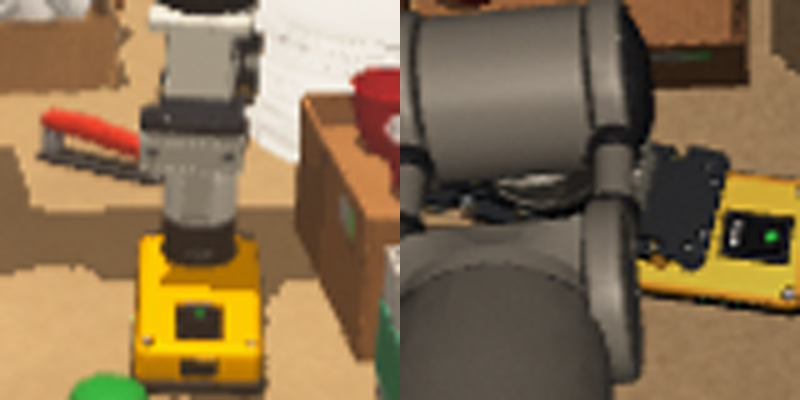

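Call:
apply_moves --plan '[{"tx": 0, "ty": 0, "tz": 0.001, "yaw": 0, "grip": -0.5}, {"tx": 0, "ty": 0, "tz": 0.002, "yaw": -0.05, "grip": -0.5}, {"tx": 0, "ty": 0, "tz": 0.002, "yaw": -0.1, "grip": -0.5}, {"tx": 0, "ty": 0, "tz": 0.002, "yaw": -0.1, "grip": -0.5}]'

```text
time: 12.55
tool_pos: [0.5278, 0.1212, 0.0797]
tool_rot: [-3.141, -0.001, 2.998]
contact_force: [-0.4, 0.1, -0.9]
opening: 0.055
```

Call:
apply_moves --plan '[{"tx": 0, "ty": 0, "tz": 0.001, "yaw": 0, "grip": -0.5}, {"tx": 0, "ty": 0, "tz": 0.002, "yaw": 0, "grip": -0.5}, {"tx": 0, "ty": 0, "tz": 0.003, "yaw": 0, "grip": -0.5}, {"tx": 0, "ty": 0, "tz": 0.004, "yaw": 0, "grip": -0.5}, {"tx": 0, "ty": 0, "tz": 0.004, "yaw": 0, "grip": -0.5}]'

```text
time: 13.18
tool_pos: [0.5283, 0.1213, 0.0761]
tool_rot: [3.142, -0.0, 3.0]
contact_force: [-0.6, 0.4, -0.8]
opening: 0.0546
```

Call:
apply_moves --plan '[{"tx": 0, "ty": 0, "tz": 0.0005, "yaw": 0.0, "grip": -0.5}, {"tx": 0, "ty": 0, "tz": 0.0005, "yaw": 0.1, "grip": -0.5}, {"tx": 0, "ty": 0, "tz": 0.0005, "yaw": 0.2, "grip": -0.5}, {"tx": 0, "ty": 0, "tz": 0.001, "yaw": 0.3, "grip": -0.5}, {"tx": 0, "ty": 0, "tz": 0.001, "yaw": 0.4, "grip": -0.5}, {"tx": 0, "ty": 0, "tz": 0.001, "yaw": 0.4, "grip": -0.5}]' --force 60

```text
time: 13.92
tool_pos: [0.5286, 0.1214, 0.0755]
tool_rot: [3.141, 0.001, 2.601]
contact_force: [-0.1, 1.1, 0.9]
opening: 0.0548
```

```bash
python3 -c "
from h import *
o=robot.observe();print(o['torque'],o['joint_efforts'],o['qpos'][5])"
```

```text
[-0.00940921 -0.01550327 -0.02618911] [ 1.81390950e-02 -4.72496510e+01 -1.89477754e+01 -6.79914840e-03
  1.13311512e-01  5.46984337e-01] -0.9455734243083103
```

Call:
apply_moves --plan '[{"tx": 0, "ty": 0, "tz": 0.0003, "yaw": 0.1, "grip": -0.5}, {"tx": 0, "ty": 0, "tz": 0.0006, "yaw": 0.2, "grip": -0.5}, {"tx": 0, "ty": 0, "tz": 0.001, "yaw": 0.3, "grip": -0.5}, {"tx": 0, "ty": 0, "tz": 0.0013, "yaw": 0.4, "grip": -0.5}, {"tx": 0, "ty": 0, "tz": 0.0013, "yaw": 0.4, "grip": -0.5}]'

```text
time: 14.55
tool_pos: [0.5287, 0.1214, 0.0743]
tool_rot: [3.141, 0.0, 2.202]
contact_force: [-0.8, -0.6, 3.1]
opening: 0.0547
```

```bash
python3 -c "
from h import *
o=robot.observe();print(o['torque'],o['joint_efforts'],o['qpos'][5])"
```

```text
[-0.04453775 -0.03524183 -0.02575249] [ 4.63172654e-02 -4.64284623e+01 -1.84482390e+01  1.02226355e-02
  1.03945790e-01  5.08709438e-01] -0.5473316308145356
```

Call:
apply_moves --plan '[{"tx": 0, "ty": 0, "tz": 0.0003, "yaw": 0.1, "grip": -0.5}, {"tx": 0, "ty": 0, "tz": 0.0006, "yaw": 0.2, "grip": -0.5}, {"tx": 0, "ty": 0, "tz": 0.001, "yaw": 0.3, "grip": -0.5}, {"tx": 0, "ty": 0, "tz": 0.001, "yaw": 0.3, "grip": -0.5}]'

```text
time: 15.05
tool_pos: [0.5287, 0.1214, 0.0733]
tool_rot: [3.14, 0.0, 1.903]
contact_force: [-0.1, 0.5, 3.7]
opening: 0.0547
```

```bash
python3 -c "
from h import *
o=robot.observe();print(o['torque'],o['joint_efforts'],o['qpos'][5])"
```

```text
[-0.03607322 -0.00490808 -0.04068961] [ 6.73816795e-02 -4.58041942e+01 -1.80571944e+01  1.45450048e-02
  1.01218305e-01  4.80540264e-01] -0.24829275213448337
```

Call:
apply_moves --plan '[{"tx": 0, "ty": 0, "tz": 0.0002, "yaw": 0.08, "grip": -0.5}, {"tx": 0, "ty": 0, "tz": 0.0004, "yaw": 0.16, "grip": -0.5}, {"tx": 0, "ty": 0, "tz": 0.0006, "yaw": 0.24, "grip": -0.5}, {"tx": 0, "ty": 0, "tz": 0.0006, "yaw": 0.24, "grip": -0.5}]'

```text
time: 15.55
tool_pos: [0.5289, 0.1214, 0.0727]
tool_rot: [3.14, -0.0, 1.664]
contact_force: [0.9, 0.4, 4.3]
opening: 0.0548
```

```bash
python3 -c "
from h import *
o=robot.observe();print(o['torque'],o['joint_efforts'],o['qpos'][5])"
```

```text
[-0.00445986 -0.18070699 -0.06857776] [ 4.42165893e-02 -4.57211244e+01 -1.73843873e+01 -2.55626673e-02
  4.51886253e-01  3.62387560e-01] -0.008640014441199776
```

Call:
apply_moves --plan '[{"tx": 0, "ty": 0, "tz": 0, "yaw": 0.08, "grip": -0.5}, {"tx": 0, "ty": 0, "tz": 0, "yaw": 0.16, "grip": -0.5}, {"tx": 0, "ty": 0, "tz": 0, "yaw": 0.16, "grip": -0.5}]'

```text
time: 15.92
tool_pos: [0.5292, 0.1228, 0.0727]
tool_rot: [3.139, -0.002, 1.507]
contact_force: [2.8, 7.0, 4.2]
opening: 0.055
```

```bash
python3 -c "
from h import *
o=robot.observe();print(o['torque'],o['joint_efforts'],o['qpos'][5])"
```

```text
[ 1.16529946 -0.28063231  1.4295892 ] [ -4.88984719 -46.0269177  -16.77246451  -0.85886886   0.89371674
   1.69122666] 0.14922362419343163
```

Call:
apply_moves --plan '[{"tx": 0, "ty": 0, "tz": 0, "yaw": 0, "grip": -0.5}, {"tx": 0, "ty": 0, "tz": 0, "yaw": 0, "grip": -0.5}]'

```text
time: 16.18
tool_pos: [0.5292, 0.1229, 0.0728]
tool_rot: [3.139, -0.002, 1.508]
contact_force: [2.3, 6.4, 3.4]
opening: 0.0544
```

Call:
apply_moves --plan '[{"tx": 0, "ty": 0, "tz": 0, "yaw": 0, "grip": 0.3}, {"tx": 0, "ty": 0, "tz": 0, "yaw": 0, "grip": 0.6}, {"tx": 0, "ty": 0, "tz": 0, "yaw": 0, "grip": 0.6}, {"tx": 0, "ty": 0, "tz": 0, "yaw": 0, "grip": 0.6}]'

```text
time: 16.68
tool_pos: [0.5282, 0.1211, 0.0722]
tool_rot: [-3.141, 0.0, 1.5]
contact_force: [0.5, 0.2, 0.4]
opening: 0.0732
```

```bash
python3 -c "
from h import *
o=robot.observe();print(o['torque'],o['contact_force'],o['qpos'][5]);go(.44,.0,.2,1.6);go(.529,.1214,.2,1.6)"
```

```text
[-0.08578097  0.09221278  0.04460698] [0.53516065 0.20473933 0.35198477] 0.15477359276789676
tx -0.1271 ty -0.0794 tz -0.1278 yaw -0.1001 t 16.68
tx 0.0003 ty 0.0008 tz -0.1278 yaw -0.1001 t 16.68
```

Call:
apply_moves --plan '[{"tx": 0, "ty": 0, "tz": -0.03, "yaw": 0, "grip": 0.6}, {"tx": 0, "ty": 0, "tz": -0.08, "yaw": 0, "grip": 0.6}, {"tx": -0.03, "ty": 0, "tz": -0.13, "yaw": 0, "grip": -0.2}, {"tx": -0.09, "ty": -0.02, "tz": -0.13, "yaw": 0.1, "grip": -1}, {"tx": -0.15, "ty": -0.04, "tz": -0.13, "yaw": 0.1, "grip": -1}, {"tx": -0.21, "ty": -0.06, "tz": -0.13, "yaw": 0.1, "grip": -1}, {"tx": -0.27, "ty": -0.07, "tz": -0.13, "yaw": 0.1, "grip": -1}, {"tx": -0.31, "ty": -0.08, "tz": -0.13, "yaw": 0.1, "grip": -1}]' --force 20

```text
time: 17.68
tool_pos: [0.4256, -0.1846, 0.2025]
tool_rot: [3.141, 0.0, 1.398]
contact_force: [-0.3, 0.9, -1.2]
opening: 0.0182
```

```bash
python3 look.py c5
python3 - <<'E'
from h import *
P=cv2.imread("pics/c5sidefull.png");T=cv2.imread("pics/c5topfull.png")
for n,t in(("side",P),("top",T)):
    W=cloud(n,np.load(f"pics/c5{n}d.npy"))
    m=(np.hypot(W[...,0]-.528,W[...,1]-.1215)<.04)&(W[...,2]>.10)
    q=W[m];print(n,q.mean(0),"z max/med",np.percentile(q[:,2],[50,90,97,100]))
    p=t[...,::-1].astype(int)
    g=(p[...,1]>p[...,0]+30)&(p[...,1]>p[...,2]+25)&(np.hypot(W[...,0]-.506,W[...,1]+.005)<.025)
    v,u=np.nonzero(g);print(n,"green",W[g].mean(0),v.mean(),u.mean(),len(v))
    if n=="side":a=(v.mean(),u.mean())
    else:b=(v.mean(),u.mean())
print(tri({"side":a,"top":b}))
x,y=.5285,.1213
im=[]
for n,p in(("side",P),("top",T)):
    r,c=map(int,proj(n,(x,y,.08)));a=cv2.resize(p[r-20:r+20,c-20:c+20],(400,400),interpolation=cv2.INTER_CUBIC)
    for R,zz,col in[(.0275,.045,(0,0,255)),(.0275,.069,(0,255,0))]:
        q=[proj(n,(x+R*np.cos(t),y+R*np.sin(t),zz)) for t in np.linspace(0,2*np.pi,60)]
        q=np.array([((c_-c+20+.5)*10-.5,(r_-r+20+.5)*10-.5) for r_,c_ in q]).round().astype(np.int32);cv2.polylines(a,[q],True,col,1)
    im.append(a)
cv2.imwrite("pics/cv5.png",np.hstack(im))
E
```

```text
17.675 [ 0.42555037 -0.18464108  0.20247914] [-0.34664056  0.94333753 -1.23895941] [-0.10477491  0.08060084  0.00187404] [-5.74705631e-01  2.53279211e-01  1.72276607e+00 -1.88059913e-04
  1.16494918e+00 -4.02099582e-01]
side origin 129 227
top origin 129 181
side [0.52567749 0.10837213 0.11185052] z max/med [0.11264123 0.11902697 0.11999027 0.1215686 ]
side green [nan nan nan] nan nan 0
top [0.52811771 0.12073684 0.11331725] z max/med [0.113919   0.1180755  0.1193497  0.12153671]
top green [ 0.5121104  -0.00184969  0.05772906] 175.75 255.0 4
 ** On entry to DLASCL parameter number  4 had an illegal value
 ** On entry to DLASCL parameter number  4 had an illegal value<stdin>:9: RuntimeWarning: Mean of empty slice.
  ret = um.true_divide(
  ret = ret.dtype.type(ret / rcount)
<stdin>:10: RuntimeWarning: Mean of empty slice.
Traceback (most recent call last):
  File "h.py", line 19, in tri
    x=np.linalg.lstsq(np.vstack(A),np.hstack(b),rcond=None)[0]
      ~~~~~~~~~~~~~~~^^^^^^^^^^^^^^^^^^^^^^^^^^^^^^^^^^^^^^
numpy.linalg.LinAlgError: SVD did not converge in Linear Least Squares
```

View pics/c5.png

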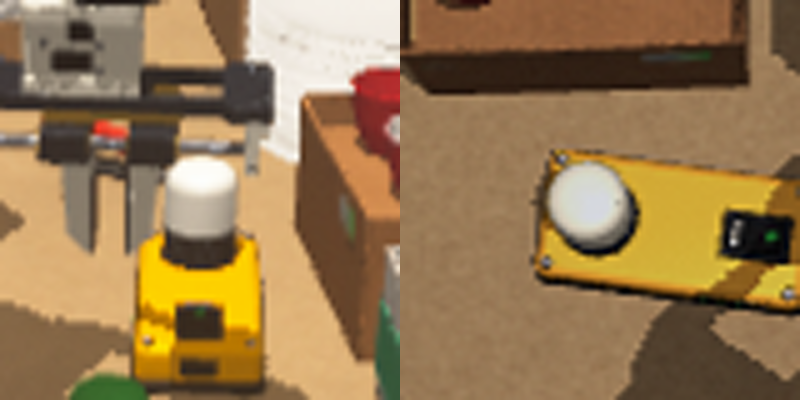

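```bash
python3 - <<'E'
from h import *
W=cloud("top",np.load("pics/top0d.npy"))
for x in np.arange(.59,.67,.01):
    m=(abs(W[...,0]-x-.005)<.005)&(W[...,1]>-.07)&(W[...,1]<.06);print(round(x,2),np.percentile(W[...,2][m],[50,90,100]))
m=(W[...,2]>.06)&(W[...,1]>-.08)&(W[...,1]<.07)&(W[...,0]>.58);print(W[m][:,0].min())
go(.511,-.005,.12,1.43)
for r in (W[W[...,2]>0.0,:],):pass
E
cat > crop.py <<'E'
import cv2,sys
p=cv2.imread(sys.argv[1]);r,c,h=map(int,sys.argv[2:5]);cv2.imwrite(sys.argv[5],cv2.resize(p[r-h:r+h,c-h:c+h],(560,560),interpolation=cv2.INTER_CUBIC))
E
python3 crop.py pics/c5topfull.png 170 255 28 pics/k.png
```

```text
0.59 [0.00095372 0.00444304 0.00843286]
0.6 [0.00197572 0.00587574 0.00845371]
0.61 [0.00073592 0.00391329 0.00740515]
0.62 [0.0014622  0.00669483 0.11075145]
0.63 [0.05875783 0.11536902 0.12459284]
0.64 [0.09087499 0.11052395 0.12225149]
0.65 [0.09087803 0.09728506 0.12202912]
0.66 [0.09226586 0.10033963 0.12406576]
0.67 [0.09105067 0.09911632 0.14410524]
0.6288891444948747
tx 0.1928 ty 0.0527 tz 0.0823 yaw -0.0348 t 17.77
```

View pics/k.png

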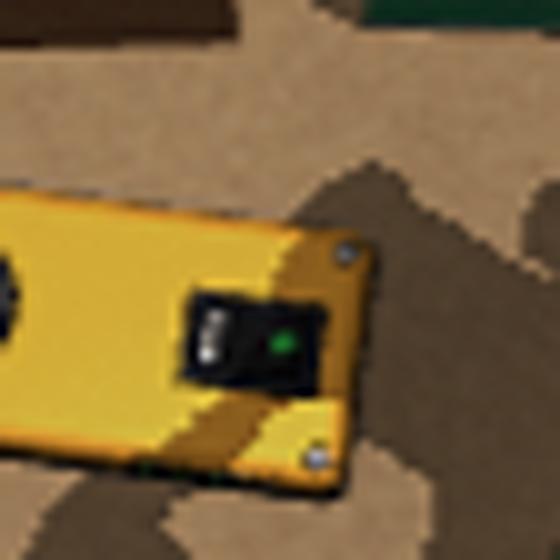

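Run:
```python
from h import *
r=142+343/10-.5+0;c=227+283/10-.5
k=C["top"];o=-k["R"].T@k["t"];d=k["R"].T@np.linalg.inv(k["camera_matrix"])@np.array([c,r,1.])
print(o+d*(.056-o[2])/d[2])
```

```text
[ 0.5122329  -0.00111438  0.056     ]
```

Call:
apply_moves --plan '[{"tx": 0.04, "ty": 0.01, "tz": 0.0, "yaw": -0.035, "grip": -1}, {"tx": 0.09, "ty": 0.025, "tz": 0.0, "yaw": -0.035, "grip": -1}, {"tx": 0.14, "ty": 0.04, "tz": 0.02, "yaw": -0.035, "grip": -1}, {"tx": 0.18, "ty": 0.05, "tz": 0.05, "yaw": -0.035, "grip": -1}, {"tx": 0.193, "ty": 0.053, "tz": 0.082, "yaw": -0.035, "grip": -1}, {"tx": 0.193, "ty": 0.053, "tz": 0.11, "yaw": -0.035, "grip": -1}, {"tx": 0.193, "ty": 0.053, "tz": 0.12, "yaw": -0.035, "grip": -1}, {"tx": 0.193, "ty": 0.053, "tz": 0.12, "yaw": -0.035, "grip": -1}]'

```text
time: 18.77
tool_pos: [0.5114, -0.0007, 0.0822]
tool_rot: [-3.141, -0.0, 1.435]
contact_force: [0.1, 0.0, 0.3]
opening: 0.0005
```

```bash
python3 look.py c6; python3 -c "
from h import *
go(.511,-.004,.055,1.43)"; python3 crop.py pics/c6sidefull.png 185 262 28 pics/k2.png
```

```text
18.775 [ 0.51143465 -0.00072292  0.08223604] [0.14095261 0.02801396 0.33619332] [-0.13747416  0.06324477 -0.01115816] [-1.51471666e-01  4.84288064e-01  1.75056862e+00  2.28705678e-04
  9.07561741e-01 -1.58141231e-02]
side origin 129 227
top origin 129 181
tx -0.0030 ty -0.0009 tz 0.0283 yaw 0.0045 t 18.88
```

View pics/k2.png

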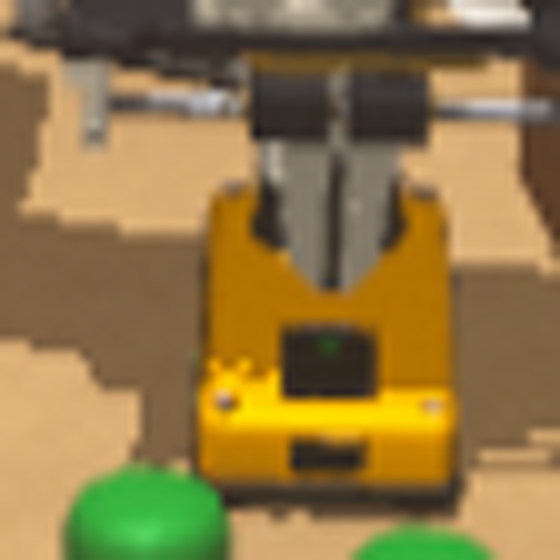

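Call:
apply_moves --plan '[{"tx": -0.003, "ty": 0, "tz": 0.015, "yaw": 0, "grip": -1}, {"tx": -0.003, "ty": 0, "tz": 0.024, "yaw": 0, "grip": -1}, {"tx": -0.003, "ty": 0, "tz": 0.026, "yaw": 0, "grip": -1}, {"tx": -0.003, "ty": 0, "tz": 0.028, "yaw": 0, "grip": -1}, {"tx": -0.003, "ty": 0, "tz": 0.0285, "yaw": 0, "grip": -1}, {"tx": -0.003, "ty": 0, "tz": 0.0285, "yaw": 0, "grip": -1}]'

```text
time: 19.62
tool_pos: [0.5113, -0.0039, 0.0539]
tool_rot: [3.141, -0.0, 1.435]
contact_force: [0.2, 0.4, -0.4]
opening: 0.0005
```

Call:
apply_moves --plan '[{"tx": 0, "ty": 0, "tz": 0.001, "yaw": 0, "grip": -1}, {"tx": 0, "ty": 0, "tz": 0.002, "yaw": 0, "grip": -1}, {"tx": 0, "ty": 0, "tz": 0.002, "yaw": 0, "grip": -1}]'

```text
time: 20.0
tool_pos: [0.5114, -0.0039, 0.053]
tool_rot: [3.141, -0.0, 1.435]
contact_force: [-2.6, -0.2, 12.7]
opening: 0.0005
```

```bash
python3 look.py c7;python3 crop.py pics/c7sidefull.png 185 262 28 pics/k3.png; python3 -c "
from h import *
print(robot.observe()['contact_force'],robot.observe()['torque'])"
```

```text
20.0 [ 0.51140967 -0.00387315  0.05296081] [-2.63280984 -0.19567419 12.72069463] [ 0.10075454  0.60242046 -0.01632327] [-1.57667045e-01  5.28004344e-01  1.77807596e+00  3.12629439e-04
  8.34534599e-01 -2.20369081e-02]
side origin 129 227
top origin 129 181
[-2.76640786  0.88724566 11.34283351] [ 0.06602597  0.57272406 -0.01196008]
```

View pics/k3.png

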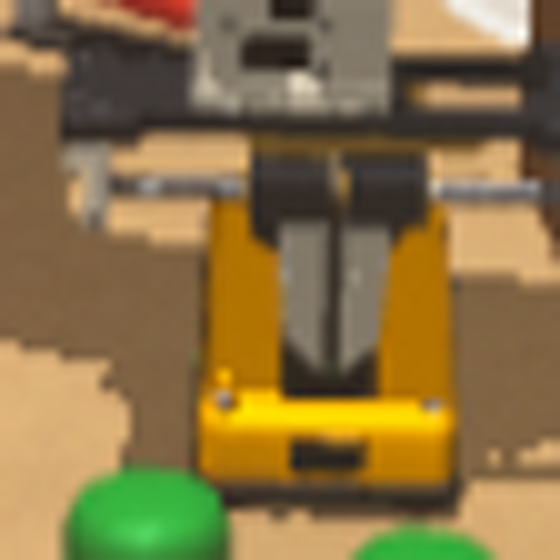

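Call:
apply_moves --plan '[{"tx": 0, "ty": 0, "tz": 0.001, "yaw": 0, "grip": -1}, {"tx": 0, "ty": 0, "tz": 0.001, "yaw": 0, "grip": -1}]'

```text
time: 20.35
tool_pos: [0.5115, -0.0039, 0.0527]
tool_rot: [3.14, -0.0, 1.435]
contact_force: [-5.8, 0.9, 17.7]
opening: 0.0005
```

Call:
apply_moves --plan '[{"tx": 0, "ty": 0, "tz": -0.02, "yaw": 0, "grip": -1}, {"tx": 0, "ty": 0, "tz": -0.06, "yaw": 0, "grip": -1}, {"tx": -0.02, "ty": -0.02, "tz": -0.12, "yaw": 0, "grip": -1}, {"tx": -0.08, "ty": -0.06, "tz": -0.14, "yaw": 0, "grip": -1}, {"tx": -0.14, "ty": -0.08, "tz": -0.14, "yaw": 0, "grip": -1}, {"tx": -0.19, "ty": -0.08, "tz": -0.14, "yaw": 0, "grip": -1}, {"tx": -0.22, "ty": -0.08, "tz": -0.14, "yaw": 0, "grip": -1}, {"tx": -0.22, "ty": -0.08, "tz": -0.14, "yaw": 0, "grip": -1}]'

```text
time: 21.35
tool_pos: [0.4017, -0.213, 0.1908]
tool_rot: [3.141, 0.0, 1.431]
contact_force: [0.3, 0.0, -0.3]
opening: 0.0003
```

```bash
python3 look.py c8;python3 - <<'E'
import cv2,numpy as np
im=[]
for t in("side0","c8sidefull","top0","c8topfull"):
    r,c=(192,267) if "side" in t else (176,252)
    p=cv2.imread(f"pics/{t}.png");im.append(cv2.resize(p[r-12:r+12,c-12:c+12],(290,290),interpolation=cv2.INTER_CUBIC))
cv2.imwrite("pics/k4.png",np.vstack([np.hstack(im[:2]),np.hstack(im[2:])]))
from h import *
for n in("side","top"):
  for t in (f"{n}0",f"c8{n}"):
    W=cloud(n,np.load(f"pics/{t}d.npy"));
    for s in(-.012,.012):
        cx,cy=.5105+.0+s*.13,.0115+s*.99;m=np.hypot(W[...,0]-cx,W[...,1]-cy)<.008;print(t,s,W[...,2][m].mean(),m.sum())
E
```

```text
21.35 [ 0.40170256 -0.21296936  0.19078404] [ 0.2712837   0.02860445 -0.32475977] [-0.06378425 -0.0150842   0.01890862] [-6.56307558e-01  2.49387358e-01  1.76393702e+00 -2.77255403e-05
  1.12781134e+00 -5.16697145e-01]
side origin 129 227
top origin 129 181
side0 -0.012 0.05471988676163563 12
side0 0.012 0.05608969708479594 4
c8side -0.012 0.05360087255430387 8
c8side 0.012 0.05816566636001045 6
top0 -0.012 0.05825415987801756 16
top0 0.012 0.0539451328129346 16
c8top -0.012 0.053074963671601735 15
c8top 0.012 0.056715313069409766 16
```

View pics/k4.png

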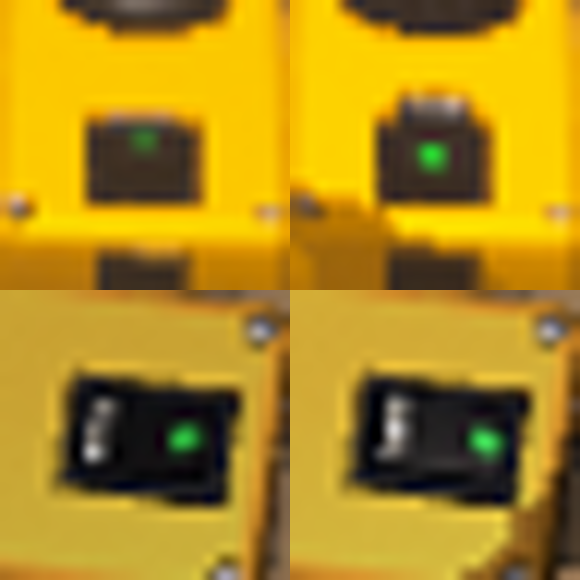

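View pics/c8.png

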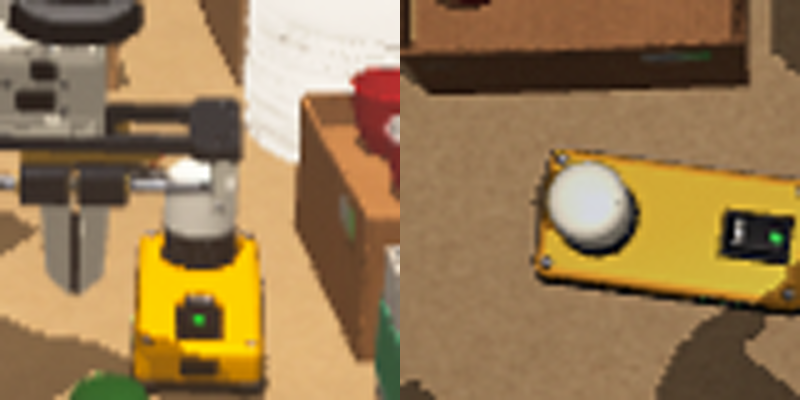

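View pics/c8topfull.png

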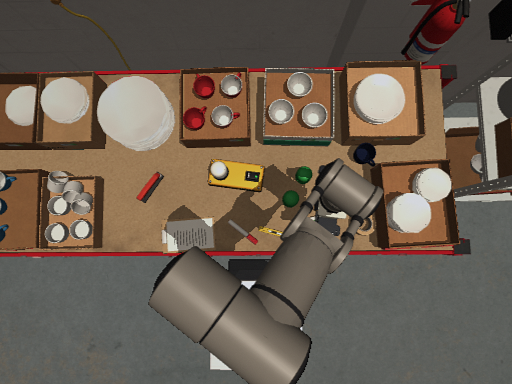

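The cover stands on the neck at (170,219), the rocker's dot end is down at (176,255), and the visible bystanders (stapler, mug, greens) are where they were. The gripper is in free air, so I'm handing the job in.

```bash
python3 -c "
from h import *
print(robot.hand_in())"
```

```text
the job is handed in; nothing more can be done
None
```

The opal cover is screwed home on the neck of the yellow work light, and the switch is over to on. I handed the job in at about 21 s of the 72 s allowed.

**What I did:** I gripped the white cover and set it on the neck. I turned it back about 97°, until it dropped onto the seal with its lip about 6 mm above the neck foot. Then I screwed it forward about 85° to a firm stop, let go, and pressed the green-dot end of the rocker.

**Last checks:**
- **Cover:** at the stop the torque rose to about 1.4 N m, with the lip about 2.7 mm above the neck foot against 3 mm nominal. Its measured top height also fits the fully home position, and it stands upright.
- **Switch:** both cameras show the green-dot end down and the other end up. The press reached about 18 N, because I pushed a little after it had already tipped.
- **Bystanders:** the stapler and the mug look unmoved. The arm hid much of the tape and tickets in the final picture, so I did not confirm those two; nothing I did went near them.

**One disagreement:** the two cameras put the lamp about 3 to 6 mm apart. I settled the neck position by comparing it with the cover held in the gripper, and the cover went on without jamming.

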